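Air the pad dryer and hold its sprung lid just below the balance point

TASK

The polishing pads in the dryer on the table are to be aired and then taken out. With the lid still shut, turn the lever of its air valve to half open (45 degrees); then raise the sprung lid past its balance point (about 50 degrees open), keeping hold so that it does not fly open, ease it back down and hold it still just below the balance point, at about 40 degrees. Finish while still holding the lid there, leave the valve at half open, and do not disturb the jar, the tin and the gauge that stand around the dryer.

Things in the scene. Friction and masses are not known exactly. Their poses are not given: they have to be found in the camera images.
- dryer: pad dryer fixed to the table: open-topped aluminium box, 180 (x) x 220 (y) x 88 mm high, on rubber feet, with a grey lid and two foam pads inside. Origin: centre of its underside, on the table. Its -x axis points out of the front (roughly to the robot), y to the left, z up. From its right side (-y) an air pipe (21 mm thick, centre 40 mm above the table) runs out along -y through a brass ball valve (36 mm thick) to a hose nipple that ends 259 mm to the right of the origin
- lid (a joint): opening angle of the lid, rad: 0 shut (level), grows as the front edge rises, stop at 1.75. The lid is a grey plate 190 x 230 x 6 mm, 0.8 kg, hinged along the rear edge of the box with torsion springs. Below the balance point at 0.873 rad (50 degrees) it falls shut by itself, above it swings open by itself; it stays nowhere without being held. Lifting it at the bar takes about 1.3 N when shut, about 0.5 N at 40 degrees
- lid_hinge (a point): point on the hinge line of the lid, in its middle: 98 mm behind (+x) the dryer's origin and 90 mm above the table; the hinge line runs along the dryer's y axis
- lid_bar (a point): middle of the round steel bar of the lid's handle, moves with the lid. The bar runs parallel to the hinge line, is 12 mm thick and 120 mm long with a curved-down stay at each end, and is free all round between the stays. It stands 220 mm in front of the hinge line and 34 mm above it when the lid is shut (30 mm above the plate's upper face at z = 96 mm, 28 mm in front of its front edge), and the lid can turn under fingers that pinch it
- valve_lever (a joint): angle of the valve lever, rad: 0 closed (lever across the pipe, pointing to the front, -x of the dryer), grows anticlockwise seen from above, 1.57 fully open (along the pipe, pointing away from the box, -y of the dryer). Half open is 0.785. It starts at or near closed and stays where it is left; turning takes about 0.06 N m
- valve_axis (a point): point on the upright turning axis of the valve lever, 72 mm above the table; in the dryer's frame 20 mm in front (-x) and 195 mm to the right (-y) of the origin
- lever_grip (a point): point to grip on the lever, moves with it: middle of the black sleeve's height, 68 mm from the turning axis. The sleeve lies level along the lever from 33 to 93 mm from the axis, 12 mm wide, 14 mm high, its middle 72 mm above the table
- jar_purple: jar with screw lid, 60 mm wide, 72 mm high, standing to the left of the dryer; leave alone. Origin: centre of its underside
- wax_tin: flat round tin, 80 mm wide, 34 mm high, standing in front of the dryer's left corner; leave alone. Origin: centre of its underside
- paint_gauge: dark hand-held gauge, 46 x 111 x 24 mm, lying behind the air pipe on the right; leave alone. Origin: centre of its underside

How it is judged:
On the way, in this order (a step that is already met when the one before it is completed fails the run):
1. the valve lever is half open, the lid still shut (value of joint valve_lever between 0.61 and 0.96 rad and value of joint lid below 0.12 rad), for 0.3 s.
2. the lid is raised past its balance point (value of joint lid above 0.89 rad), for 0.1 s.
At the end, for the whole second after the job is handed in: the fingers hold the lid still at 0.58 to 0.82 rad (33 to 47 degrees) with at least 0.1 N, the valve lever stands at 0.61 to 0.96 rad (35 to 55 degrees), and the jar, tin and gauge are upright within 30 mm of where they stood (value of joint valve_lever between 0.61 and 0.96 rad and value of joint lid between 0.58 and 0.82 rad and velocity of joint lid between -0.1 and 0.1 rad/s and contact force between the fingers and lid above 0.1 N and distance of each of jar_purple, wax_tin, paint_gauge from where it was at the start of the episode below 0.03 m and angle between each of jar_purple, wax_tin, paint_gauge's own z axis and vertical below 0.2 rad); the arm keeps its last pose, push and grip.
It fails at once if the lid flies open (past 1.4 rad, 80 degrees) (value of joint lid above 1.4 rad).
It fails at once if the lid is dropped or flung (faster than 2.5 rad/s) (velocity of joint lid above 2.5 rad/s or velocity of joint lid below -2.5 rad/s).
It fails at once if a bystander is knocked away or over (distance of any of jar_purple, wax_tin, paint_gauge from where it was at the start of the episode above 0.05 m or angle between any of jar_purple, wax_tin, paint_gauge's own z axis and vertical above 0.6 rad).
It also fails if it takes over 45 s, if anything falls off the work surface, if the arm or the gripper's body presses on something with over 40 N, if the wrist force passes 120 N, or if a joint passes its speed limit or range.

ROBOT

A 7-joint arm with a two-finger parallel gripper is mounted at the origin on a cart in front of the work surface, level with it; the furniture and walls round the work are solid. World frame = base frame: x ahead of the robot, y to its left, z up, the work surface at z = 0. Lengths are in m, angles in rad, forces in N, time in s.
With the tool pointing down it reaches from about 0.425 to 0.95 m from the base axis. Payload 4.7 kg.
Tool frame: the origin (TCP) lies between the finger pads; the fingertips stand 25 mm ahead of it and the grasp point (between the pads) lies 6 mm ahead of it; z points along the fingers, y is the line along which they close (so a half turn about z gives the same grasp; the last joint's range is limited). The gripper opens to 85 mm and grips with 20 to 120 N. Pads are 22 mm wide; open, the fingers measure 114 mm over their backs; the gripper's body (76 mm by 85 mm) begins 54 mm behind the grasp point. The pads swing forward as they close: fully open they stand 13 mm farther back than shut.
Start: joints at [1.23, 0.469, -0.049, 1.532, 0.024, 1.141, -0.082], TCP at [0.207, -0.642, 0.256] pointing down, gripper open.
Joint ranges: [-2.59, 2.59], [-0.33, 1.99], [-1.39, 1.29], [0.1, 2.45], [-1.04, 4.18], [0.21, 1.99], [-2.66, 2.66]. Speed limits (rad/s): [2.57, 2.57, 3.14, 3.14, 3.14, 3.14, 3.14].

INTERFACE

Orientations are given as a 3x3 rotation matrix whose columns are the frame's x, y, z axes.
In Python, from rig import * gives the robot as it stands. Calls block until the motion is done:
- movep(position, orientation): joint-space move of the TCP to a pose.
- move_l(position, attitude=None, feed=0.15, until_force=None): straight line of the TCP; attitude=None keeps the orientation; feed is the mean speed in m/s. With until_force (N) it stops when the force on the tool has changed by that much, and returns True; else False.
- move_joints(angles): joint-space move.
- command_gripper(opening, newtons=None): finger opening in m; newtons is the grip in N (None keeps the last); returns when the fingers have stopped.
- sleep(seconds).
- inverse_kinematics(position, orientation): joint angles nearest the present ones, or None.
- sense(): the state.
- camera(name): name is "side" or "top"; returns (picture, depth): 480x640x3 uint8, red, green, blue; 480x640 float32, m along the optical axis (not along the pixel's ray), 0 where there is no reading.
- camera_params(name): a dict with "K" (3x3 intrinsics, pixels), "dist" ([k1, k2, p1, p2, k3] as OpenCV has them; the pictures are not rectified), "position" and "rotation" of the camera in the world. Camera axes: x right, y down, z forward; pixel columns grow to the right and rows downward; lengths in m; the calibration is good to about 2 mm. A picture is of the moment at which its call begins. camera_params takes no time and is no camera call.
A pose or a line that the arm cannot do raises Unreachable and nothing moves.
- finish_job(): hands the job in; it is judged then, once.
The state is a dict: "time_s": time; "joint_pos": joint angles; "qd": joint speeds; "joint_efforts": joint torques, N m; "position": TCP position; "tcp_rot": TCP orientation; "wrist_force": force on the tool from outside, world axes, zero at the start; "ft_torque": the same for the moment, N m; "finger_gap": finger opening in m; "gripper_force": force on a finger pad.
Only numpy, scipy, OpenCV 4.12 (cv2) and the standard library are available. Lean on these libraries where they do the work, as an engineer would, in place of code of your own. Each camera call takes 0.05 s, during which the arm holds its last target. There are 200 camera calls.

## Working session

There is one attempt and no reset: what is moved stays moved. The work goes in short steps, each a Python script; the robot and the scene stay as the last script left them, time stands still between calls to the robot, and variables do not carry over. Pictures are saved under pics/ and viewed, at most 10 in all, crops included, and the job is handed in when it is done.

```bash
ls; mkdir -p pics; python3 - <<'E'
from rig import *
import cv2,numpy as np
for n in("side","top"):
    p,d=camera(n); cv2.imwrite(f"pics/{n}0.png",p[:,:,::-1]); np.save(f"{n}0.npy",d)
    c=camera_params(n); print(n,c)
s=sense();print(s["tcp_rot"],s["time_s"])
E
```

```text
pics
side {'K': array([[476.87669833,   0.        , 320.46960202],
       [  0.        , 476.87669833, 243.33718943],
       [  0.        ,   0.        ,   1.        ]]), 'dist': array([-0.08018474,  0.        ,  0.        ,  0.        ,  0.        ]), 'position': array([0.12970046, 0.2051128 , 0.98913217]), 'rotation': array([[-0.52352961, -0.7346314 ,  0.43154775],
       [-0.85195094,  0.4455406 , -0.27508757],
       [ 0.00981592, -0.511674  , -0.8591236 ]])}
top {'K': array([[557.52075327,   0.        , 321.68388192],
       [  0.        , 557.52075327, 246.40225254],
       [  0.        ,   0.        ,   1.        ]]), 'dist': array([-0.16853576,  0.        ,  0.        ,  0.        ,  0.        ]), 'position': array([ 0.37357086, -0.06445017,  1.0664489 ]), 'rotation': array([[-4.61924965e-02, -9.73346124e-01,  2.24640992e-01],
       [-9.98932395e-01,  4.48811549e-02, -1.09431626e-02],
       [ 5.69337754e-04, -2.24906656e-01, -9.74380148e-01]])}
[[ 9.51759677e-01  3.06843820e-01 -6.21777268e-04]
 [ 3.06844439e-01 -9.51758247e-01  1.65203645e-03]
 [-8.48644667e-05 -1.76313058e-03 -9.99998442e-01]] 0.1
```

View pics/top0.png

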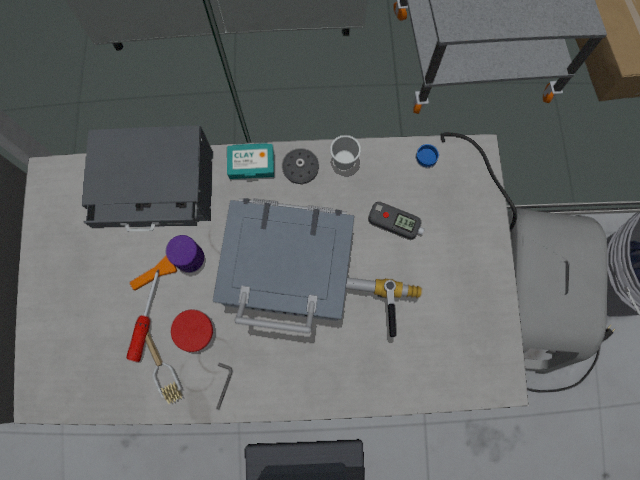

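View pics/side0.png

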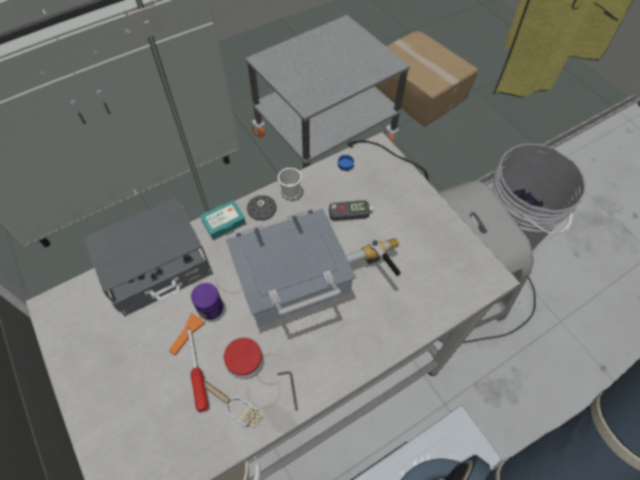

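The top view shows the dryer lid with corners near (230,200), (354,212), (343,320) and (216,303). The bar runs from (240,320) to (310,330), the valve axis is at (391,285) and the lever tip is at (392,335). The side view agrees with this.

```bash
cat > h.py <<'E'
import cv2,numpy as np
from rig import *
def cloud(n,d):
    c=camera_params(n); v,u=np.mgrid[0:480,0:640]
    q=cv2.undistortPoints(np.stack([u,v],-1).reshape(-1,1,2).astype(np.float64),c["K"],c["dist"]).reshape(480,640,2)
    P=np.dstack([q,np.ones((480,640))])*d[...,None]
    return P@c["rotation"].T+c["position"]
def rz(a): return np.array([[np.cos(a),-np.sin(a),0],[np.sin(a),np.cos(a),0],[0,0,1]])
E
python3 - <<'E'
from h import *
C=cloud("top",np.load("top0.npy"))
p=cv2.imread("pics/top0.png")
print("table z",np.median(C[380:400,260:360,2]))
v,u=np.mgrid[0:480,0:640]
def box(u0,u1,v0,v1,z0,z1):
    m=(u>=u0)&(u<=u1)&(v>=v0)&(v<=v1)&(C[...,2]>z0)&(C[...,2]<z1); return C[m]
L=box(205,360,195,335,.088,.104)
print("lid",len(L),np.median(L[:,2]),cv2.minAreaRect(L[:,:2].astype(np.float32)))
B=box(225,318,290,340,.112,.14); print("bar/stays",len(B),cv2.minAreaRect(B[:,:2].astype(np.float32)),B[:,2].max())
B=box(240,308,316,336,.118,.14); print("bar",cv2.fitLine(B[:,:2].astype(np.float32),2,0,.01,.01).ravel(),B[:,2].max(),np.median(B[:,2]))
V=box(384,400,300,338,.055,.09)
print("lever",len(V),cv2.fitLine(V[:,:2].astype(np.float32),2,0,.01,.01).ravel(),cv2.minAreaRect(V[:,:2].astype(np.float32)),np.median(V[:,2]))
V=box(387,395,280,290,.05,.1);print("axis",V.mean(0))
for n,(a,b,c,d) in dict(jar=(165,205,235,272),tin=(172,214,308,352),gauge=(366,424,200,240)).items():
    V=box(a,b,c,d,.015,.1);print(n,V.mean(0),V.min(0),V.max(0))
E
```

```text
table z -0.0007939214039724973
lid 13603 0.09617650207292627 ((0.5844736099243164, -0.00759415328502655), (0.22994939982891083, 0.19970667362213135), 79.92813873291016)
bar/stays 613 ((0.469858318567276, 0.012620210647583008), (0.1301373988389969, 0.033951882272958755), 78.69171905517578) 0.13337183385986828
bar [0.18229823 0.9832433  0.45816588 0.00933352] 0.13337183385986828 0.12768030172791178
lever 274 [ 0.9999851  -0.00546374  0.4660282  -0.19427639] ((0.4663536548614502, -0.19482603669166565), (0.06600107252597809, 0.012797166593372822), 0.005858256947249174) 0.07714282475042239
axis [ 0.52527969 -0.19744373  0.07069918]
jar [0.60392118 0.18086687 0.06387536] [0.5772563  0.15503432 0.01566996] [0.63777005 0.21536079 0.07865454]
tin [0.46275895 0.17306088 0.03324221] [0.42441807 0.1359499  0.01508021] [0.50270792 0.21117449 0.03898098]
gauge [ 0.66227099 -0.22195587  0.0205965 ] [ 0.62621802 -0.27815449  0.01502488] [ 0.70034224 -0.17138331  0.02711352]
```

```bash
cat >> h.py <<'E'
yaw=-0.180; O=np.array([0.5795,-0.0073,0]); R=rz(yaw)
AX=np.array([0.5253,-0.1962,0])
def down(a): return np.array([[np.cos(a),np.sin(a),0],[np.sin(a),-np.cos(a),0],[0,0,-1.]])
def lever(a,z): return AX+np.array([-.068*np.cos(a),-.068*np.sin(a),z])  # a: lever world angle - pi
def st(t=""):
    s=sense(); print(t,round(s["time_s"],2),s["position"].round(4),"F",np.round(s["wrist_force"],1),"gap",round(s["finger_gap"],4),"gf",np.round(s["gripper_force"],1))
E
python3 - <<'E'
from h import *
command_gripper(.05,20)
movep(lever(-.005,.16),down(0)); st("above")
print(move_l(lever(-.005,.078),feed=.08,until_force=8)); st("down")
command_gripper(0,25); st("grip")
a1=yaw+.785
for a in np.linspace(0,a1,8)[1:]: move_l(lever(a,.078),down(a),feed=.05); 
st("turned")
command_gripper(.05); move_l(lever(a1,.2)); st("up")
p,d=camera("top"); cv2.imwrite("pics/top1.png",p[:,:,::-1]); np.save("top1.npy",d)
p,d=camera("side"); cv2.imwrite("pics/side1.png",p[:,:,::-1])
for y in (1.39,1.39-np.pi):
    print(inverse_kinematics(O+R@[-.122,0,.2],down(y)))
E
```

```text
above 2.42 [ 0.4574 -0.197   0.1602] F [-0.2 -0.  -0.2] gap 0.0498 gf 0.0
False
down 3.6 [ 0.4577 -0.196   0.0785] F [-0.2 -0.8  0. ] gap 0.0502 gf 0.0
grip 4.03 [ 0.4574 -0.1956  0.0783] F [-0.7  1.3  4.2] gap 0.0116 gf 29.2
turned 5.9 [ 0.4697 -0.2345  0.0783] F [-0.2  0.3  6.9] gap 0.0113 gf 29.6
up 7.32 [ 0.4687 -0.2347  0.1991] F [ 0.3  0.2 -0.3] gap 0.0502 gf 0.0
[ 0.51904867  0.2619311  -0.7405265   2.05625366  0.22449103  0.90237703
 -0.52560177]
[ 0.83020073  0.40535364 -1.16338762  2.04394771  0.4514338   0.97900241
  2.39510147]
```

View pics/side1.png

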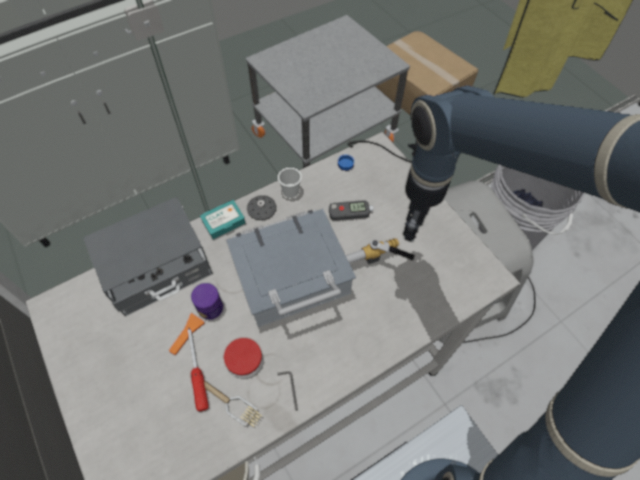

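```bash
python3 - <<'E'
from h import *
BAR=O+R@[-.122,0,.124]; A=np.pi/2+yaw
command_gripper(.06)
movep(BAR+[0,0,.1],down(A)); st("above")
p,d=camera("top"); cv2.imwrite("pics/top2.png",p[:,:,::-1]); np.save("top2.npy",d)
p,d=camera("side"); cv2.imwrite("pics/side2.png",p[:,:,::-1])
C=cloud("top",d); v,u=np.mgrid[0:480,0:640]
m=(u>345)&(u<420)&(v>295)&(v<345)&(C[...,2]>.06)&(C[...,2]<.09)
V=C[m]; print(len(V), V.mean(0))
if len(V):
    l=cv2.fitLine(V[:,:2].astype(np.float32),2,0,.01,.01).ravel(); print(l,np.arctan(l[1]/l[0])-yaw)
E
```

```text
above 8.67 [0.4598 0.0127 0.2238] F [-0.4 -0.8  0.1] gap 0.0599 gf 0.0
0 [nan nan nan]<stdin>:9: RuntimeWarning: Mean of empty slice.
  ret = um.true_divide(
```

View pics/top2.png

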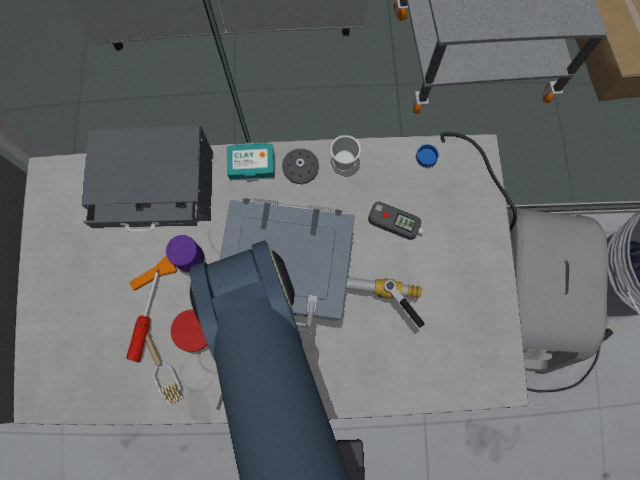

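The side view shows the lever turned out to about (413,257). In the top view it runs from (391,286) to (421,325), my window missed the tip, and the bystanders haven't moved. I'll measure the lever angle, then pinch the bar.

```bash
python3 - <<'E'
from h import *
C=cloud("top",np.load("top2.npy")); v,u=np.mgrid[0:480,0:640]
m=(u>400)&(u<430)&(v>300)&(v<332)&(C[...,2]>.055)&(C[...,2]<.1)
V=C[m]; print(len(V),V.mean(0)); l=cv2.fitLine(V[:,:2].astype(np.float32),2,0,.01,.01).ravel(); a=np.arctan(l[1]/l[0])-yaw; print("lever",a)
if not .68<a<.89: raise SystemExit
BAR=O+R@[-.122,0,.124]
print(move_l(BAR+[0,0,.006],feed=.08,until_force=8)); st("down")
command_gripper(0,30); st("grip")
E
```

```text
226 [ 0.47213646 -0.23123915  0.07644753]
lever 0.7831142
False
down 10.09 [0.4599 0.0146 0.1305] F [0.1 0.3 0.6] gap 0.0601 gf 0.0
grip 10.58 [0.4603 0.0144 0.1303] F [ 3.1 -1.5 -1. ] gap 0.0106 gf 29.2
```

```bash
cat >> h.py <<'E'
def bar(t):
    b=np.arctan2(.034,.22)+t; r=np.hypot(.22,.034)
    return O+R@[.098-r*np.cos(b),0,.090+r*np.sin(b)]+[0,0,.006]
def go(ts):
    for t in ts:
        move_l(bar(t),feed=.06); s=sense()
        if np.linalg.norm(s["wrist_force"])>30: st("ABORT"); break
    d=R.T@(s["position"]-[0,0,.006]-O)-[.098,0,.09]
    st(f"cmd {t:.2f} meas {np.arctan2(d[2],-d[0])-np.arctan2(.034,.22):.3f}")
E
python3 - <<'E'
from h import *
go(np.linspace(0,.3,4)[1:]); go(np.linspace(.3,.6,4)[1:]); go(np.linspace(.6,.98,5)[1:]); sleep(.3)
p,d=camera("side"); cv2.imwrite("pics/side3.png",p[:,:,::-1])
go(np.linspace(.98,.70,4)[1:]); sleep(.3); st()
for n in("side","top"):
    p,d=camera(n); cv2.imwrite(f"pics/{n}4.png",p[:,:,::-1]); np.save(f"{n}4.npy",d)
E
```

```text
cmd 0.30 meas 0.298 12.16 [0.4791 0.011  0.1929] F [ 6.  -0.6 -4.7] gap 0.0108 gf 29.7
cmd 0.60 meas 0.602 13.73 [0.5157 0.0045 0.2493] F [-4.6  1.8  2.4] gap 0.0104 gf 29.6
cmd 0.98 meas 0.988 15.73 [ 0.5841 -0.0076  0.2998] F [-4.2  2.   6.3] gap 0.0109 gf 31.2
cmd 0.70 meas 0.702 17.58 [0.5322 0.0015 0.264 ] F [-2.8  2.2  4.4] gap 0.0108 gf 31.8
 17.88 [0.5321 0.0016 0.264 ] F [-3.4  1.8  5. ] gap 0.011 gf 31.8
```

View pics/side4.png

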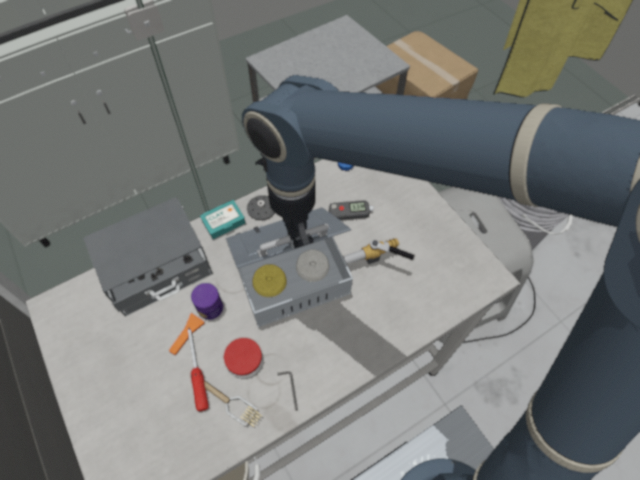

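View pics/side3.png

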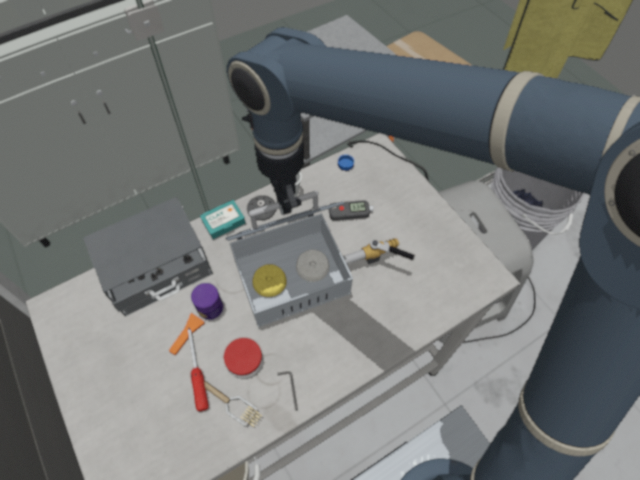

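The first picture shows the lid held at about 40° by the pinched bar near (295,238). The lever is unchanged at (400,253), and the jar, tin and gauge are in place. The second shows the lid past balance at its peak.

```bash
python3 -c "
from h import *
st(); print(finish_job())"
```

```text
17.98 [0.532  0.0016 0.2639] F [-4.   2.4  5.2] gap 0.0108 gf 31.8
the job is handed in; nothing more can be done
None
```

The job is handed in, with no verdict shown: valve left at 0.78 rad (half open), lid raised to about 0.99 rad, eased back and held at about 0.70 rad (40°), and the jar, tin and gauge look untouched in the pictures.

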